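# Fit the felt and cover disc, then spread the snap ring over the axle stub

## Robot

A 6-joint arm with a two-finger parallel gripper is mounted at the origin on the work surface. World frame = base frame: x ahead of the robot, y to its left, z up, the work surface at z = 0. Lengths are in m, angles in rad, forces in N, time in s.
With the tool pointing down it reaches from about 0.35 to 0.85 m from the base axis. Payload 8.1 kg.
Tool frame: the origin (TCP) lies at the very end of the fingers, on their centre line; the grasp point (between the pads) lies 19 mm behind it; z points along the fingers, y is the line along which they close (so a half turn about z gives the same grasp; the last joint's range is limited). The gripper opens to 85 mm and grips with 20 to 120 N. Pads are 22 mm wide; open, the fingers measure 114 mm over their backs; the gripper's body (76 mm by 85 mm) begins 54 mm behind the grasp point. The pads swing forward as they close: fully open they stand 13 mm farther back than shut.
Start: joints at [-1.239, 0.13, 1.488, -0, 1.523, -0.085], TCP at [0.243, -0.549, 0.231] pointing down, gripper open.
Joint ranges: [-2.96, 2.96], [-0.89, 2.26], [0.02, 2.5], [-1.34, 4.48], [0, 2.73], [-2.66, 2.66]. Speed limits (rad/s): [2.39, 2.39, 2.79, 3.14, 3.14, 3.14].

## Interface

Orientations are given as a unit quaternion [x, y, z, w].
In Python, from rig import sensors, cams, job gives the robot as it stands.
- The arm moves only by the tool play_rows, never from a script. Its argument "deltas" is text: rows parted by semicolons, each of 7 numbers parted by spaces: the turn, a rotation vector about the world's x, y, z in degrees, then the shift along the world's x, y, z in mm, then the opening, from -1 (shut) to 1 (fully open). A call has exactly 5 rows; each row shifts and turns the commanded pose from where the row before left it; what a row does not reach is not made up. A row lasts 1/8 s, in which the tool goes at most 62.5 mm and 10.7 degrees, less where a joint would pass 70% of its speed; a pose out of reach is approached as far as the arm can. A call with a gripper value outside its range is refused whole. The fingers move at their own pace and stop on an object; "grip_force" is the grip in N (left out, the last holds). Time passes only in rows, so rows that do not move let the fingers close, or fill a call up. It gives the time, the measured TCP pose, the force, the opening and the grip force at its end, in the units of the state.
- sensors.observe(): the state, without advancing time (a new reading comes with each control period).
- cams.capture(name): name is "side" or "top" or "wrist"; returns the picture (420x560x3 uint8, red, green, blue); there is no depth.
- cams.get_calibration(name): a dict with "fx", "fy", "cx", "cy" (pixels), "world_from_camera" (4x4, takes a point from camera to world coordinates). Camera axes: x right, y down, z forward; pixel columns grow to the right and rows downward; lengths in m; the calibration is good to about 2 mm. A picture is of the moment at which its call begins: read the wrist's pose just before it. get_calibration takes no time and is no camera call; for the wrist camera it gives the pose at the moment of the call.
- job.job_done(): hands the job in; it is judged then, once.
The state is a dict: "clock": time; "q": joint angles; "qvel": joint speeds; "tau": joint torques, N m; "position": TCP position; "tool_rot": TCP orientation; "ft_force": force on the tool from outside, world axes, zero at the start; "moment": the same for the moment, N m; "opening": finger opening in m; "grasp_force": force on a finger pad.
Only numpy, scipy, OpenCV 4.12 (cv2) and the standard library are available. Lean on these libraries where they do the work, as an engineer would, in place of code of your own. Each camera call takes 0.05 s, during which the arm holds its last target. There are 200 camera calls.

## Task

Assemble the small polishing arbor: lay the thick felt disc over the upright axle stub down onto its flange, then the thin steel cover disc flat on top of it. Then pick up the snap-ring pliers by their two handles and squeeze them so that the clip on the tips is fully spread, slide the spread clip down over the stub until it is level with the groove, and finish while still holding the pliers there: squeezed, level, clip spread and centred round the stub, resting on nothing. Leave the hammer, jar and dish alone.

Things in the scene. Friction and masses are not known exactly. Their poses are not given: they have to be found in the camera images.
- arbor: fixed polishing arbor: grey square base 90 x 90 x 10 mm, on it a round dark flange 44 mm across (top 20 mm above the bench), and on that an upright steel axle stub 24 mm in diameter, its top 66 mm above the bench. A darker groove, 8 mm wide and 20 mm in diameter, runs round the stub 43 to 51 mm above the bench. Origin: centre of the underside, z up along the stub
- flange_top (a point): point on the stub's axis level with the flange's top, 20 mm above the bench
- groove (a point): point on the stub's axis at mid-height of the groove, 47 mm above the bench. With both discs on, the stack's top is 41 mm above the bench
- stub_top (a point): centre of the stub's top face, 66 mm above the bench
- felt_disc: thick grey hard-felt disc lying on the bench, 60 mm across, 14 mm thick, with a 30 mm hole. Origin: centre of the underside, z up
- cover_disc: thin steel disc lying on the bench, 60 mm across, 7 mm thick, with a 30 mm hole. Origin: centre of the underside, z up
- rest: fixed wooden block 56 x 60 x 40 mm high on which the pliers lie. Origin: centre of the underside; within 4 degrees of the pliers' heading
- pliers: snap-ring pliers lying flat on the wooden block, about 210 g, clip already fixed on the tips. Origin: on the pivot, at the underside, 40 mm above the bench at the start; x points to tips and clip, z up. The pivot cap is 16 mm above the origin. Two straight handles run from 30 to 93 mm behind the pivot (-x), each 8 mm thick and 14 mm tall, mid-height 9 mm above the origin
- grip_mid (a point): point midway between the handles at their mid-height, 60 mm behind the pivot and 9 mm above the pliers' origin: a good place to squeeze, one finger on each handle's outer face. Outer faces there: 54 mm apart let go, 34 mm squeezed to the stop (then parallel). A spring pushes back, up to 9 N a handle. As the handles turn in they carry the pliers 3 to 4 mm forward (+x) past the fingers
- clip_eye (a point): centre of the fully spread clip in its mid-plane, where the stub's axis belongs: fixed in the pliers' frame, 60.8 mm ahead of the pivot and 9 mm below the origin (120.8 mm ahead of grip_mid, 18 mm below it). The clip is dark steel, level, 3 mm thick, 42 to 85 mm ahead of the pivot, below the bent tips. Let go, its 22 mm opening does not pass the stub; fully spread it clears it by some 2.5 mm
- lever_left (a joint): how far each handle is squeezed: 0 let go (clip shut), 0.17 rad at the stop (clip fully spread); squeezing opens the tips; above 0.13 counts as spread
- hammer: hammer lying crosswise on the bench beyond the work, 200 mm long, to be left alone. Origin: on the bench under its middle
- jar: small glass jar with lid, 52 mm across, 60 mm tall, to be left alone. Origin: centre of the underside
- dish: round copper dish, 90 mm across, 30 mm tall, to be left alone. Origin: centre of the underside
Mind the look-alikes: they are no part of the job. What is shaped like the pliers but blue or green is not meant.

How it is judged:
On the way, in this order (a step that is already met when the one before it is completed fails the run):
1. the felt disc lies flat on the flange, round the stub, let go (distance between felt_disc and flange_top below 0.005 m and angle between felt_disc's own z axis and vertical below 0.08 rad and contact force between the fingers and felt_disc below 0.3 N), for 0.2 s.
2. the cover disc lies flat on the felt disc, let go (horizontal distance between cover_disc and flange_top below 0.005 m and z of cover_disc in the frame of felt_disc between 0.011 and 0.0165 m and angle between cover_disc's own z axis and vertical below 0.08 rad and contact force between the fingers and cover_disc below 0.3 N), for 0.2 s.
3. the pliers are held squeezed with the clip spread, above the stub's top and over it (value of joint lever_left above 0.13 rad and z of clip_eye in the frame of stub_top above 0.001 m and horizontal distance between clip_eye and stub_top below 0.04 m and contact force between the fingers and pliers above 3 N), for 0.05 s.
At the end, for the whole second after the job is handed in: Pliers gripped (over 3 N), squeezed (joint over 0.13), still, tilt under 0.12 rad; clip eye within 5 mm of the stub axis and 3.5 mm of groove mid-height; under 2 N on the arbor, 1 N on the cover disc; felt disc flat on the flange, cover disc flat on it, both within 5 mm of the axis (value of joint lever_left above 0.13 rad and contact force between the fingers and pliers above 3 N and horizontal distance between clip_eye and groove below 0.005 m and z of clip_eye in the frame of groove between -0.0035 and 0.0035 m and angle between pliers's own z axis and vertical below 0.12 rad and linear speed of pliers below 0.02 m/s and contact force between pliers and arbor below 2 N and contact force between pliers and cover_disc below 1 N and distance between felt_disc and flange_top below 0.005 m and angle between each of felt_disc, cover_disc's own z axis and vertical below 0.08 rad and horizontal distance between cover_disc and flange_top below 0.005 m and z of cover_disc in the frame of felt_disc between 0.011 and 0.0165 m); the arm keeps its last pose, push and grip.
It fails at once if the hammer, jar or dish is pushed by more than 20 mm (distance of any of hammer, jar, dish from where it was at the start of the episode above 0.02 m).
It also fails if it takes over 72 s, if anything falls off the work surface, if the arm or the gripper's body presses on something with over 40 N, if the wrist force passes 120 N, or if a joint passes its speed limit or range.

## Working session

There is one attempt and no reset: what is moved stays moved. The work goes in short steps, Python scripts to look and compute and a tool call to move; the robot and the scene stay as the last step left them, time stands still between calls to the robot, and variables do not carry over. Pictures are saved under pics/ and viewed, at most 10 in all, crops included, and the job is handed in when it is done.

Besides the shell and the picture viewer there is one more tool, called as name(argument=value, ...) on one line, values as JSON. play_rows: Moves the arm, as the interface text tells. Its arguments: {"type":"object","properties":{"deltas":{"type":"string"},"grip_force":{"type":"number"}},"required":["deltas"]}

```bash
mkdir -p pics; ls; python3 - <<'E'
from rig import sensors,cams
import cv2,numpy as np
np.set_printoptions(precision=4,suppress=True)
s=sensors.observe();print(s['position'],s['tool_rot'],s['opening'],s['clock'])
for n in("side","top","wrist"):
    im=cams.capture(n);cv2.imwrite(f"pics/{n}0.png",im[...,::-1])
    c=cams.get_calibration(n);print(n,c['fx'],c['fy'],c['cx'],c['cy']);print(np.array(c['world_from_camera']))
E
```

```text
pics
[ 0.2427 -0.5481  0.2302] [ 0.9784  0.2069 -0.0001 -0.0009] 0.08548090175578017 0.0
side 537.9193921082377 537.9193921082377 277.68863037689806 214.49577040614005
[[-0.9183 -0.2312  0.3214  0.0783]
 [-0.3958  0.5488 -0.7363  1.0214]
 [-0.0061 -0.8034 -0.5954  0.9654]
 [ 0.      0.      0.      1.    ]]
top 384.6687943925185 384.6687943925185 282.4499724215465 207.3810839430237
[[-0.0137 -0.9969  0.078   0.4698]
 [-0.9996  0.0155  0.0221 -0.0802]
 [-0.0233 -0.0777 -0.9967  0.9119]
 [ 0.      0.      0.      1.    ]]
wrist 361.63437462990856 361.63437462990856 271.83621357559167 214.56987123893654
[[ 0.4045 -0.871  -0.2788  0.3143]
 [-0.9145 -0.3859 -0.1213 -0.518 ]
 [-0.0019  0.304  -0.9527  0.3729]
 [ 0.      0.      0.      1.    ]]
```

View pics/top0.png

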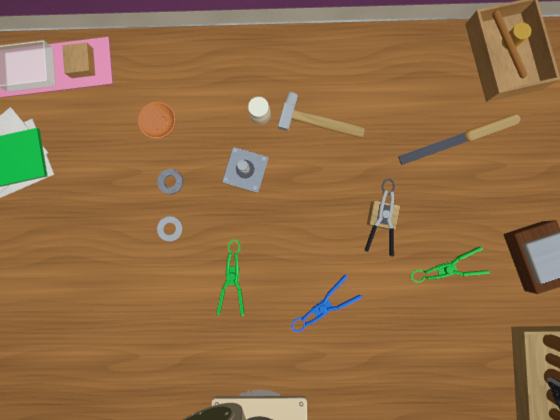

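View pics/side0.png

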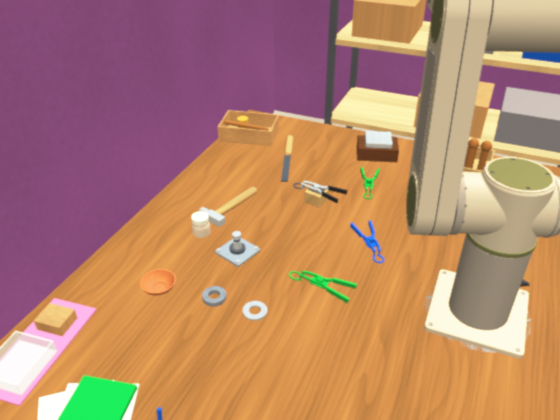

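The top view shows the arbor at (245,169), the thick grey felt disc at (170,181) and the lighter steel cover disc at (170,229). Pliers candidates are grey with black handles on the wooden block (385,214), blue (325,305), green (232,280) and green (450,268). Only the first one is on the block and in steel, so that is the one meant. I'll confirm it in a crop.

```bash
cat > h.py <<'E'
import numpy as np,cv2
from rig import sensors,cams
np.set_printoptions(precision=4,suppress=True)
def ray(c,p):
    T=np.array(c['world_from_camera']);d=T[:3,:3]@[(p[0]-c['cx'])/c['fx'],(p[1]-c['cy'])/c['fy'],1]
    return T[:3,3],d/np.linalg.norm(d)
def plane(c,p,z):
    o,d=ray(c,p);return o+d*(z-o[2])/d[2]
def tri(*obs):
    A=np.zeros((3,3));b=np.zeros(3)
    for c,p in obs:
        o,d=ray(c,p);M=np.eye(3)-np.outer(d,d);A+=M;b+=M@o
    return np.linalg.solve(A,b)
def proj(c,X):
    T=np.array(c['world_from_camera']);v=T[:3,:3].T@(np.array(X)-T[:3,3])
    return np.array([c['fx']*v[0]/v[2]+c['cx'],c['fy']*v[1]/v[2]+c['cy']])
def grab(n,name):
    s=sensors.observe();c=cams.get_calibration(n);im=cams.capture(n)[...,::-1].copy();cv2.imwrite(f"pics/{name}.png",im);return s,c,im
E
python3 - <<'E'
from h import *
t=cams.get_calibration("top");s=cams.get_calibration("side")
P={'felt':((170,181),(214,296),.014),'cover':((170,229),(255,310.5),.007),'stubtop':((243,166),(237,236),.066),
'jar':((259,104),(200,217),.06),'pivot':((386,214),(317,188),.056)}
for k,(a,b,z) in P.items(): print(k,tri((t,a),(s,b)),plane(t,a,z),plane(s,b,z))
for k,a,z in(('hl',(368,250),.049),('hr',(392,254),.049),('clip',(388,185),.031),('head',(288,110),.02),('dish',(156,119),.03)):print(k,plane(t,a,z))
T=cv2.imread('pics/top0.png');S=cv2.imread('pics/side0.png')
a=cv2.resize(T[140:260,140:280],None,fx=2.8,fy=2.8,interpolation=2);b=cv2.resize(T[170:270,345:425],(336,420)[::1],interpolation=2)
b=cv2.resize(b,(336,336))
c=cv2.resize(S[170:220,285:355],(370,264),interpolation=2);d=cv2.resize(S[225:325,190:330],(370,264),interpolation=2)
w=np.zeros((600,800,3),np.uint8);w[:336,:392]=a;w[:336,400:736]=b;w[336:,:370]=c;w[336:,400:770]=d
cv2.imwrite('pics/crop0.png',w)
E
```

```text
felt [0.6082 0.2084 0.0047] [0.6069 0.2055 0.014 ] [0.603  0.2162 0.014 ]
cover [0.4942 0.209  0.0005] [0.4934 0.2067 0.007 ] [0.4921 0.2146 0.007 ]
stubtop [0.6324 0.0269 0.0543] [0.6299 0.0253 0.066 ] [0.6256 0.0397 0.066 ]
jar [ 0.7728 -0.0115  0.0523] [ 0.7729 -0.0112  0.06  ] [ 0.7637 -0.0025  0.06  ]
pivot [ 0.5193 -0.2939  0.0419] [ 0.5185 -0.2904  0.056 ] [ 0.5126 -0.2737  0.056 ]
hl [ 0.4395 -0.2497  0.049 ]
hr [ 0.43   -0.3023  0.049 ]
clip [ 0.5864 -0.3034  0.031 ]
head [ 0.771  -0.0767  0.02  ]
dish [0.7526 0.2351 0.03  ]
```

View pics/crop0.png

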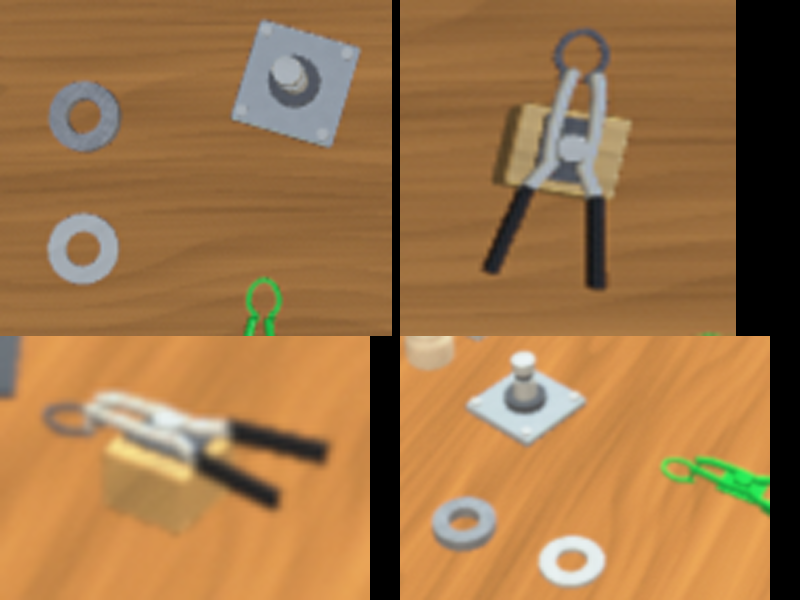

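The crop confirms it: felt is the darker, thicker ring, cover is the light thin ring, and the meant pliers are steel with black handles on the wooden block. I'm moving to view the discs and arbor from the wrist.

play_rows(deltas="0 0 -1.6 22.5 44.5 0 1;0 0 -1.6 22.5 44.5 0 1;0 0 -1.6 22.5 44.5 0 1;0 0 -1.6 22.5 44.5 0 1;0 0 -1.6 22.5 44.5 0 1", grip_force=40)

```text
clock: 0.78
position: [0.3558, -0.3245, 0.2311]
tool_rot: [0.99, 0.138, -0.0, -0.0]
ft_force: [0.8, 1.0, -0.0]
opening: 0.0853
grasp_force: 0.0
```

play_rows(deltas="0 0 -1.6 22.5 44.5 0 1;0 0 -1.6 22.5 44.5 0 1;0 0 -1.6 22.5 44.5 0 1;0 0 -1.6 22.5 44.5 0 1;0 0 -1.6 22.5 44.5 0 1")

```text
clock: 1.4
position: [0.4683, -0.102, 0.2312]
tool_rot: [0.998, 0.068, 0.0, 0.0]
ft_force: [0.0, 1.0, -0.1]
opening: 0.0855
grasp_force: 0.0
```

play_rows(deltas="0 0 -1.6 22.5 44.5 0 1;0 0 -1.6 22.5 44.5 0 1;0 0 -1.6 22.5 44.5 0 1;0 0 -1.6 22.5 44.5 0 1;0 0 0 22.5 44.5 0 1")

```text
clock: 2.02
position: [0.5808, 0.1204, 0.2309]
tool_rot: [1.0, 0.013, -0.0, 0.0]
ft_force: [-0.4, -0.8, 1.3]
opening: 0.0856
grasp_force: 0.0
```

```bash
python3 - <<'E'
from h import *
s,c,im=grab("wrist","w1");print(s['position'],s['tool_rot'],s['clock'],s['ft_force'])
for k,X in(('felt',(.607,.206,.014)),('cover',(.4934,.2067,.007)),('stub',(.63,.0253,.066))):print(k,proj(c,X))
E
```

```text
[0.5808 0.1204 0.2309] [ 0.9999  0.0128 -0.0002  0.0001] 2.025 [-0.3822 -0.8005  1.2564]
felt [184.9743 151.798 ]
cover [190.7375 254.448 ]
stub [385.9115 138.29  ]
```

View pics/w1.png

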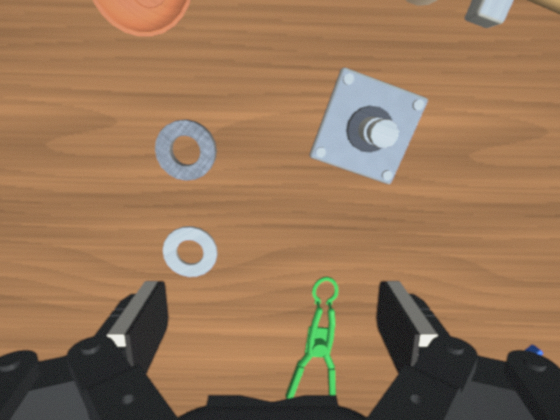

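Wrist view: felt at (186,150), cover at (190,252), stub top at (384,132), and the arbor base corners clear. I'll approach the felt for the second view.

play_rows(deltas="0 0 1.5 5 17 -8 1;0 0 0 5 17 -8 1;0 0 0 5 17 -8 1;0 0 0 5 17 -8 1;0 0 0 5 17 -8 1")

```text
clock: 2.7
position: [0.6057, 0.2047, 0.1907]
tool_rot: [1.0, 0.026, -0.0, 0.0]
ft_force: [1.0, -0.2, 0.3]
opening: 0.0854
grasp_force: 0.0
```

```bash
cat >> h.py <<'E'
def rings(im,amin=400):
    hsv=cv2.cvtColor(im,cv2.COLOR_BGR2HSV)
    m=((hsv[...,1]<75)&(hsv[...,2]>70)).astype(np.uint8)*255
    m=cv2.morphologyEx(m,cv2.MORPH_OPEN,np.ones((3,3),np.uint8))
    cs,h=cv2.findContours(m,cv2.RETR_CCOMP,cv2.CHAIN_APPROX_NONE);out=[]
    for i,k in enumerate(cs):
        if cv2.contourArea(k)<amin or h[0][i][3]>=0: continue
        e=cv2.fitEllipse(k);j=h[0][i][2];hole=None
        while j>=0:
            if cv2.contourArea(cs[j])>100: hole=cv2.fitEllipse(cs[j])
            j=h[0][j][0]
        out.append((e,hole,k))
    return out
E
python3 - <<'E'
from h import *
im1=cv2.imread('pics/w1.png')
s,c,im=grab("wrist","w2");print(s['position'],s['tool_rot'],s['clock'],s['ft_force'])
for k,X in(('felt',(.607,.206,.014)),('cover',(.4934,.2067,.007)),('stub',(.63,.0253,.066))):print(k,proj(c,X))
for i in(im1,im):
    print('--')
    for e,h,k in rings(i):print(np.array(e[0]),np.array(e[1]),'hole',h and (np.array(h[0]),np.array(h[1])))
E
```

```text
[0.6057 0.2047 0.1907] [ 0.9997  0.0258 -0.      0.    ] 2.7 [ 1.0283 -0.1889  0.3217]
felt [269.432  187.9597]
cover [263.3045 294.859 ]
stub [509.0666 186.4214]
--
[ 54.3832 404.0239] [36.9252 80.3217] hole None
[407.8257 321.0342] [40.3173 76.1343] hole None
[134.5729 320.1837] [36.955  75.6179] hole None
[189.508  251.3141] [50.328  55.1964] hole (array([189.8208, 251.4822]), array([22.7976, 26.6059]))
[185.1439 149.7022] [59.0375 62.2092] hole (array([185.715 , 149.8018]), array([26.4357, 30.7388]))
[367.2018 125.6375] [104.2989 112.9909] hole None
[488.5164  11.7972] [27.671  47.9998] hole None
--
[ 54.402  404.0413] [36.9978 80.8964] hole None
[408.5809 320.7322] [38.8318 76.0314] hole None
[134.7758 320.3307] [37.5616 75.7072] hole None
[261.8831 291.3111] [53.3493 58.6736] hole (array([261.9222, 291.3334]), array([23.8922, 28.2934]))
[268.84   185.2753] [64.5235 65.46  ] hole (array([268.9106, 185.2024]), array([29.9925, 32.1346]))
[469.0618 164.5937] [110.4482 125.5566] hole (array([466.3495, 166.2233]), array([32.4771, 43.7087]))
[539.379  16.651] [39.7033 48.2841] hole None
```

View pics/w2.png

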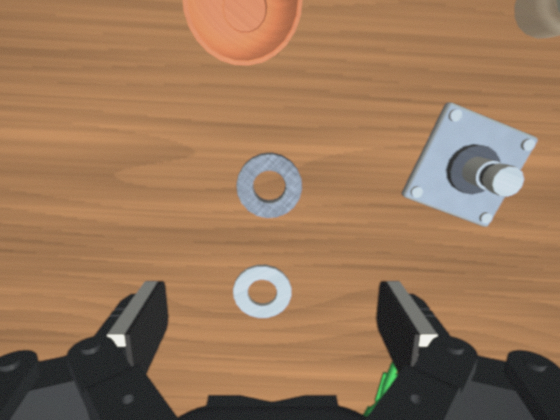

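Second view: felt at (269,185), cover at (262,291), stub top at (508,181), base bolts around (471,167).

```bash
python3 - <<'E'
from h import *
c2=cams.get_calibration("wrist")
R1=np.array([.5808,.1204,.2309]);
# rebuild calibration 1 from tool motion
from scipy.spatial.transform import Rotation as R
s=sensors.observe();A=R.from_quat(s['tool_rot']).as_matrix();B=R.from_quat([.9999,.0128,-.0002,.0001]).as_matrix()
T2=np.array(c2['world_from_camera']);T1=np.eye(4);T1[:3,:3]=B@A.T@T2[:3,:3];T1[:3,3]=R1+B@A.T@(T2[:3,3]-s['position'])
c1=dict(c2,world_from_camera=T1)
for n,a,b,z in(('felt',(185.5,149.7),(268.9,185.2),.014),('cover',(189.6,251.4),(261.9,291.3),.007),('stub',(384,132),(508,181),.066),
 ('bolts',(368.5,127.2),(471.7,167.2),.011)):
    print(n,tri((c1,a),(c2,b)),plane(c1,a,z),plane(c2,b,z))
print(s['position'])
E
```

```text
felt [0.6068 0.2084 0.0016] [0.609  0.2053 0.014 ] [0.6092 0.2086 0.014 ]
cover [ 0.4925  0.2101 -0.0022] [0.497  0.2077 0.007 ] [0.4974 0.2102 0.007 ]
stub [0.6337 0.0258 0.0598] [0.635  0.0275 0.066 ] [0.634  0.0303 0.066 ]
bolts [0.634  0.0248 0.0044] [0.635  0.0263 0.011 ] [0.6345 0.0286 0.011 ]
[0.6053 0.2067 0.1893]
```

play_rows(deltas="0 0 -1 2 0 -40 1;0 0 -1 2 -1 -40 1;0 0 -1 0 0 -40 1;0 0 0 0 0 -35 1;0 0 0 0 0 -25 1")

```text
clock: 3.38
position: [0.6085, 0.2026, 0.0091]
tool_rot: [1.0, -0.0, -0.001, 0.0]
ft_force: [0.3, 0.7, 0.1]
opening: 0.0851
grasp_force: 0.0
```

play_rows(deltas="0 0 0 0 0 -11 1;0 0 0 0 0 0 1;0 0 0 0 0 0 0.2;0 0 0 0 0 0 0.2;0 0 0 0 0 0 0.2")

```text
clock: 4.0
position: [0.611, 0.2033, 0.0024]
tool_rot: [1.0, -0.0, 0.002, -0.0]
ft_force: [-0.9, -0.1, 5.5]
opening: 0.0569
grasp_force: 43.2
```

play_rows(deltas="0 0 0 0 0 0 0.2;0 0 0 0 0 0 0.2;0 0 0 0 0 0 0.2;0 0 0 0 0 0 0.2;0 0 0 0 0 0 0.2")

```text
clock: 4.62
position: [0.611, 0.2033, 0.0025]
tool_rot: [1.0, -0.0, 0.002, -0.0]
ft_force: [-0.5, 0.1, 6.3]
opening: 0.0569
grasp_force: 43.2
```

play_rows(deltas="0 0 0 0 0 10 0.2;0 0 0 0 0 20 0.2;0 0 0 0 0 20 0.2;0 0 0 0 0 20 0.2;0 0 0 0 0 10 0.2")

```text
clock: 5.25
position: [0.6106, 0.2032, 0.0831]
tool_rot: [1.0, -0.0, 0.002, -0.0]
ft_force: [0.4, 0.3, -0.2]
opening: 0.0572
grasp_force: 42.7
```

```bash
python3 - <<'E'
from h import *
s,c,im=grab("wrist","w3");print(s['position'],s['tool_rot'],s['clock'],s['ft_force'],s['opening'])
print(proj(c,s['position']))
for e,h,k in rings(im):print(np.array(e[0]),np.array(e[1]),'hole',h and (np.array(h[0]),np.array(h[1])))
S=grab("side","s3")[2]; t=cams.get_calibration('side');p=proj(t,s['position']).astype(int);print(p)
x=S[p[1]-60:p[1]+60,p[0]-80:p[0]+80]
w=np.zeros((600,800,3),np.uint8);w[:420,:400]=im[:,80:480];w[:300,400:]=cv2.resize(x,(400,300),interpolation=2);cv2.imwrite('pics/m3.png',w)
E
```

```text
[0.6106 0.2032 0.0831] [ 1.     -0.0002  0.0016 -0.0004] 5.25 [ 0.4296  0.3475 -0.1686] 0.05718301889334138
[269.4163 285.0164]
[437.6386 387.217 ] [38.9991 73.113 ] hole None
[107.1576 386.3744] [41.5868 68.9532] hole None
[360.9715 309.6219] [31.9071 72.5247] hole None
[182.2998 309.5364] [30.4074 72.6371] hole None
[270.4865 308.6044] [135.4542 175.1373] hole (array([272.0336, 293.6998]), array([48.3088, 65.9198]))
[517.416 194.254] [ 95.3956 179.9416] hole None
[211 271]
```

View pics/m3.png

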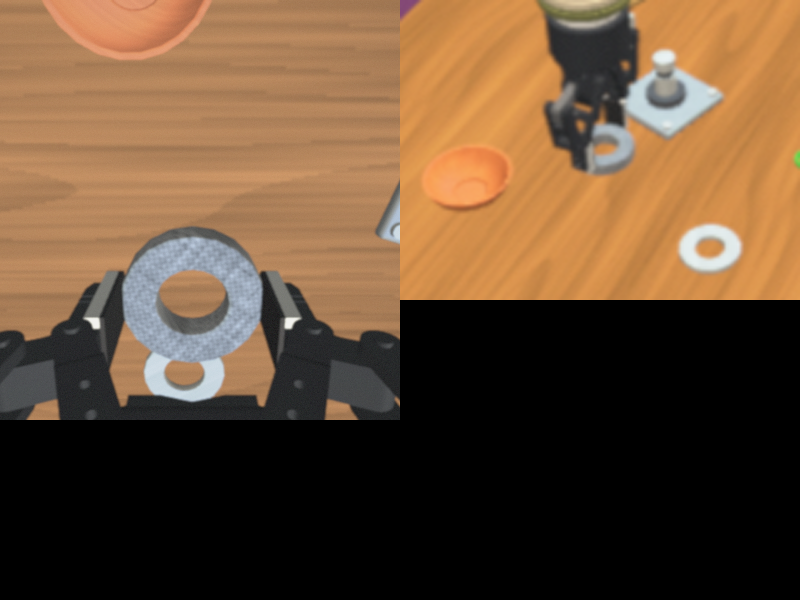

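```bash
python3 - <<'E'
from h import *
s=sensors.observe();c=cams.get_calibration("wrist");print(s['position'],plane(c,(272,299.5),s['position'][2]+.0115))
E
```

```text
[0.6106 0.2032 0.0825] [0.6102 0.202  0.094 ]
```

play_rows(deltas="0 0 0 -8 -35 12 0.2;0 0 0 -8 -35 12 0.2;0 0 0 -8 -35 12 0.2;0 0 0 -8 -35 11 0.2;0 0 0 -8 -35 0 0.2")

```text
clock: 5.98
position: [0.5693, 0.0268, 0.1276]
tool_rot: [1.0, -0.0, 0.0, 0.0]
ft_force: [1.2, -0.8, -0.8]
opening: 0.0571
grasp_force: 42.7
```

play_rows(deltas="0 0 0 0 0 0 0.2;0 0 0 0 0 0 0.2;0 0 0 0 0 0 0.2;0 0 0 0 0 0 0.2;0 0 0 0 0 0 0.2")

```text
clock: 6.6
position: [0.5694, 0.0284, 0.1272]
tool_rot: [1.0, 0.0, -0.0, -0.0]
ft_force: [0.9, 0.3, -0.4]
opening: 0.0568
grasp_force: 42.8
```

```bash
python3 - <<'E'
from h import *
s,c,im=grab("wrist","w4");print(s['position'],s['clock'],s['ft_force'],s['opening'])
print(proj(c,(.6345,.028,.066)),np.array(c['world_from_camera']))
E
```

```text
[0.5694 0.0284 0.1272] 6.6 [ 0.8592  0.2769 -0.362 ] 0.056846609219676617
[270.7133 124.0573] [[ 0.0001 -0.9525 -0.3045  0.6476]
 [-1.     -0.0003  0.0004  0.0273]
 [-0.0005  0.3045 -0.9525  0.2696]
 [ 0.      0.      0.      1.    ]]
```

View pics/w4.png

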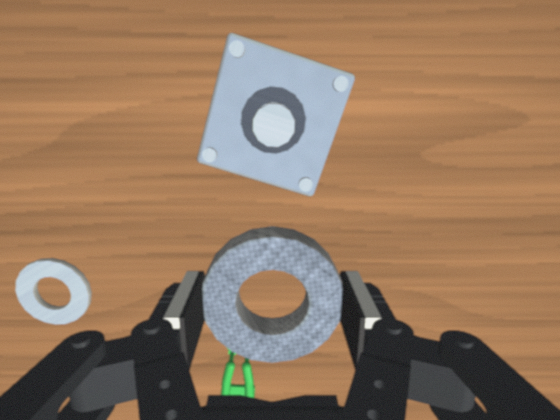

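Stub top is at (273.5,125), bolts centre at (272.8,118), and the held felt at (272,298.5).

```bash
python3 - <<'E'
from h import *
c=cams.get_calibration("wrist");z=sensors.observe()['position'][2]
a=plane(c,(273.5,125),.066);b=plane(c,(272.75,118),.011);f=plane(c,(272,298.8),z+.0115);print(a,b,f,a-f,b-f)
E
```

```text
[0.634  0.0263 0.066 ] [0.635  0.0266 0.011 ] [0.5694 0.0272 0.1387] [ 0.0646 -0.0008 -0.0727] [ 0.0656 -0.0005 -0.1277]
```

play_rows(deltas="0 0 0 20 0 0 0.2;0 0 0 25 0 0 0.2;0 0 0 20 -1 -15 0.2;0 0 0 0 0 -20 0.2;0 0 0 0 0 -10 0.2")

```text
clock: 7.28
position: [0.6325, 0.027, 0.0797]
tool_rot: [1.0, -0.0, -0.002, -0.0]
ft_force: [-0.2, -0.1, -0.4]
opening: 0.0571
grasp_force: 42.8
```

play_rows(deltas="0 0 0 0 0 -12 0.2;0 0 0 0 0 -12 0.2;0 0 0 0 0 -12 0.2;0 0 0 0 0 -12 0.2;0 0 0 0 0 -8 0.2")

```text
clock: 7.9
position: [0.6341, 0.0268, 0.0253]
tool_rot: [1.0, -0.0, -0.0, -0.0]
ft_force: [-0.3, -0.9, -1.3]
opening: 0.0571
grasp_force: 42.8
```

play_rows(deltas="0 0 0 0 0 -2 0.2;0 0 0 0 0 0 0.2;0 0 0 0 0 0 0.5;0 0 0 0 0 0 1;0 0 0 0 0 0 1")

```text
clock: 8.52
position: [0.6347, 0.0269, 0.0246]
tool_rot: [1.0, -0.0, 0.0, -0.0]
ft_force: [1.0, -0.0, -0.1]
opening: 0.0856
grasp_force: 0.0
```

play_rows(deltas="0 0 0 0 0 0 1;0 0 0 0 0 20 1;0 0 0 0 0 40 1;0 0 0 -30 40 50 1;0 0 0 -40 50 10 1")

```text
clock: 9.15
position: [0.5723, 0.1107, 0.1444]
tool_rot: [1.0, -0.001, 0.005, -0.0]
ft_force: [0.7, 1.3, -0.2]
opening: 0.0852
grasp_force: 0.0
```

play_rows(deltas="0 0 0 -33 45 0 1;0 0 0 -32 45 0 1;0 0 0 0 0 -20 1;0 0 0 0 0 0 1;0 0 0 0 0 0 1")

```text
clock: 9.78
position: [0.5051, 0.2001, 0.1194]
tool_rot: [1.0, -0.001, 0.001, -0.0]
ft_force: [0.4, -0.2, 0.1]
opening: 0.0856
grasp_force: 0.0
```

```bash
python3 - <<'E'
from h import *
s,c,im=grab("wrist","w5");print(s['position'],s['clock'],s['ft_force'],s['opening'],proj(c,(.4965,.207,.007)))
for e,h,k in rings(im):
    if h:print(np.array(e[0]),np.array(e[1]),np.array(h[0]),np.array(h[1]),plane(c,e[0],.006),plane(c,h[0],.006))
S=grab("side","s5")[2];T=grab("top","t5")[2]
w=np.zeros((600,800,3),np.uint8);w[:300,:400]=cv2.resize(S[200:275,190:290],(400,300),interpolation=2);w[:300,400:]=cv2.resize(T[130:205,195:295],(400,300),interpolation=2)
w[300:]=cv2.resize(im,(400,300)).repeat(1,0).copy()[:, :].repeat(1,1) if 0 else 0
w[300:,:400]=cv2.resize(im,(400,300));cv2.imwrite('pics/m5.png',w)
E
```

```text
[0.5051 0.2001 0.1194] 9.775 [ 0.3849 -0.2414  0.0793] 0.0855649634098044 [261.3414 221.5103]
[259.7169 220.7406] [76.0403 79.735 ] [259.7886 221.1245] [36.2233 39.0994] [0.4968 0.2082 0.006 ] [0.4965 0.2082 0.006 ]
```

View pics/m5.png

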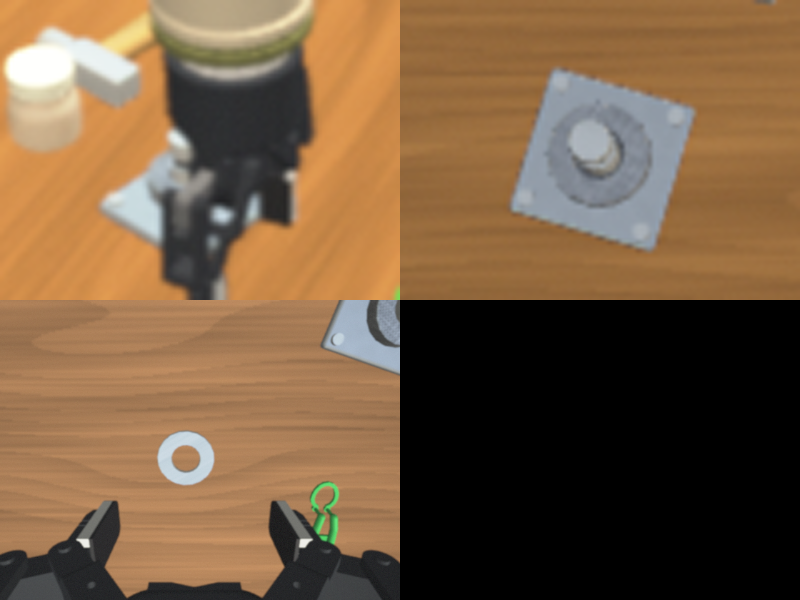

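The felt lies flat round the stub (top crop). Next the cover, measured at (0.4967, 0.209).

play_rows(deltas="0 0 0 -4 5 -20 1;0 0 0 -4 4 -30 1;0 0 0 0 0 -30 1;0 0 0 0 0 -25 1;0 0 0 0 0 -10 1")

```text
clock: 10.55
position: [0.4956, 0.2087, 0.0018]
tool_rot: [1.0, -0.001, -0.001, 0.0]
ft_force: [0.2, -0.3, -0.1]
opening: 0.0851
grasp_force: 0.0
```

play_rows(deltas="0 0 0 0 0 -6 1;0 0 0 0 0 0 1;0 0 0 0 0 0 0.2;0 0 0 0 0 0 0.2;0 0 0 0 0 0 0.2")

```text
clock: 11.18
position: [0.4972, 0.2097, -0.001]
tool_rot: [1.0, -0.0, 0.001, -0.0]
ft_force: [-4.4, -1.2, 10.6]
opening: 0.0572
grasp_force: 40.2
```

play_rows(deltas="0 0 0 0 0 0 0.2;0 0 0 0 0 0 0.2;0 0 0 0 0 0 0.2;0 0 0 0 0 10 0.2;0 0 0 0 0 20 0.2")

```text
clock: 11.8
position: [0.4955, 0.2092, 0.0271]
tool_rot: [1.0, -0.0, -0.001, 0.0]
ft_force: [0.4, -0.5, -1.4]
opening: 0.057
grasp_force: 42.8
```

play_rows(deltas="0 0 0 0 0 20 0.2;0 0 0 0 0 20 0.2;0 0 0 0 0 10 0.2;0 0 0 0 0 0 0.2;0 0 0 0 0 0 0.2")

```text
clock: 12.42
position: [0.4957, 0.2093, 0.0763]
tool_rot: [1.0, -0.0, -0.001, 0.0]
ft_force: [0.2, 0.6, -1.9]
opening: 0.0563
grasp_force: 42.8
```

```bash
python3 - <<'E'
from h import *
s,c,im=grab("wrist","w6");print(s['position'],s['clock'],s['ft_force'],s['opening'])
z=s['position'][2]
for e,h,k in rings(im):
    if h:print(np.array(e[0]),np.array(e[1]),np.array(h[0]),np.array(h[1]),plane(c,e[0],z+.0045),plane(c,h[0],z+.002))
E
```

```text
[0.4957 0.2093 0.0763] 12.425 [ 0.1876  0.6338 -1.8807] 0.056311960576520624
[271.9074 291.2255] [127.6109 139.3335] [272.019  292.1779] [56.3622 68.6588] [0.4952 0.2082 0.0808] [0.4933 0.2081 0.0783]
```

play_rows(deltas="0 0 0 20 -25 15 0.2;0 0 0 30 -40 10 0.2;0 0 0 30 -40 0 0.2;0 0 0 30 -40 0 0.2;0 0 0 29 -37 0 0.2")

```text
clock: 13.1
position: [0.6356, 0.0259, 0.1009]
tool_rot: [1.0, -0.0, -0.001, -0.0]
ft_force: [0.4, 1.4, -0.7]
opening: 0.0573
grasp_force: 42.9
```

play_rows(deltas="0 0 0 0 0 0 0.2;0 0 0 0 0 0 0.2;0 0 0 0 0 0 0.2;0 0 0 0 0 -5 0.2;0 0 0 0 0 -5 0.2")

```text
clock: 13.72
position: [0.6351, 0.0281, 0.0918]
tool_rot: [1.0, 0.0, 0.0, -0.0]
ft_force: [-1.2, -0.6, -1.8]
opening: 0.0569
grasp_force: 42.9
```

```bash
python3 - <<'E'
from h import *
s,c,im=grab("wrist","w7");print(s['position'],s['clock'],s['ft_force'],s['opening'])
print(proj(c,(.6345,.0265,.066)))
h=cv2.cvtColor(im,cv2.COLOR_BGR2HSV)
print(h[292,240:304:4,2]);print(h[262:322:3,272,2],h[262:322:3,272,1])
E
```

```text
[0.6351 0.0281 0.0918] 13.725 [-1.1616 -0.6492 -1.7676] 0.05687266166997541
[272.9573 261.1578]
[169 170 168 167 168 171 171 168 168 167 168 173 169 177 198 212]
[221 228 227 227 225 223 224 166 182 163 168 171 181 169 169 169 167 166
 169 160] [ 28  25  27  24  26  27  27  38  28 117 124 127 121 127 125 125 124 126
 124 116]
```

play_rows(deltas="0 0 0 -0.5 -1 -10 0.2;0 0 0 0 0 -10 0.2;0 0 0 0 0 -10 0.2;0 0 0 0 0 -10 0.2;0 0 0 0 0 -8 0.2")

```text
clock: 14.4
position: [0.6346, 0.0265, 0.0431]
tool_rot: [1.0, -0.0, -0.0, -0.0]
ft_force: [0.1, -0.1, -0.3]
opening: 0.057
grasp_force: 42.9
```

play_rows(deltas="0 0 0 0 0 -4 0.2;0 0 0 0 0 -2 0.2;0 0 0 0 0 -1 0.2;0 0 0 0 0 0 0.2;0 0 0 0 0 0 0.2")

```text
clock: 15.02
position: [0.6351, 0.0264, 0.0375]
tool_rot: [1.0, -0.0, 0.0, 0.0]
ft_force: [0.1, -0.7, -0.6]
opening: 0.0569
grasp_force: 42.9
```

play_rows(deltas="0 0 0 0 0 -1.5 0.2;0 0 0 0 0 -1 0.2;0 0 0 0 0 0 0.2;0 0 0 0 0 0 0.2;0 0 0 0 0 0 0.2")

```text
clock: 15.65
position: [0.6349, 0.0264, 0.0347]
tool_rot: [1.0, -0.0, 0.0, -0.0]
ft_force: [-0.8, -0.3, -0.5]
opening: 0.0567
grasp_force: 42.9
```

play_rows(deltas="0 0 0 0 0 -1 0.2;0 0 0 0 0 0 0.2;0 0 0 0 0 0 0.6;0 0 0 0 0 0 1;0 0 0 0 0 0 1")

```text
clock: 16.27
position: [0.635, 0.0265, 0.0338]
tool_rot: [1.0, -0.0, 0.0, -0.0]
ft_force: [-0.3, 0.3, 0.7]
opening: 0.0856
grasp_force: 0.0
```

play_rows(deltas="0 0 0 0 0 0 1;0 0 0 0 0 20 1;0 0 0 0 0 40 1;0 0 0 -10 -10 40 1;0 0 0 -25 -35 35 1")

```text
clock: 16.9
position: [0.6008, -0.0178, 0.1723]
tool_rot: [1.0, 0.001, 0.002, 0.0]
ft_force: [0.4, -0.8, 0.6]
opening: 0.0855
grasp_force: 0.0
```

play_rows(deltas="0 0 -2.5 -25 -55 0 1;0 0 -2.5 -25 -55 0 1;0 0 -2.5 -20 -55 0 1;0 0 -2.5 -20 -55 0 1;0 0 0 -10 -30 0 1")

```text
clock: 17.52
position: [0.4989, -0.2715, 0.1707]
tool_rot: [0.996, -0.089, 0.001, 0.001]
ft_force: [0.4, 0.2, 0.6]
opening: 0.0854
grasp_force: 0.0
```

play_rows(deltas="0 0 0 0 0 0 1;0 0 0 0 0 0 1;0 0 0 0 0 0 1;0 0 0 0 0 0 1;0 0 0 0 0 0 1")

```text
clock: 18.15
position: [0.5001, -0.268, 0.1686]
tool_rot: [0.996, -0.087, -0.0, -0.0]
ft_force: [-0.2, -0.4, -0.2]
opening: 0.0853
grasp_force: 0.0
```

```bash
python3 - <<'E'
from h import *
s,c,im=grab("wrist","w8");print(s['position'],s['clock'],s['ft_force'],s['opening'])
print(proj(c,(.5185,-.29,.056)))
T=grab("top","t8")[2];S=grab("side","s8")[2]
w=np.zeros((600,800,3),np.uint8);w[:420,:560]=im;w[420:600,:240]=cv2.resize(T[140:200,205:285],(240,180),interpolation=2);w[420:,250:490]=cv2.resize(S[220:265,207:267],(240,180),interpolation=2)
w[420:,500:780]=cv2.resize(T[170:260,350:420],None,fx=2,fy=2)[:180].repeat(2,1)[:,:280]
cv2.imwrite('pics/m8.png',w)
E
```

```text
[ 0.5001 -0.268   0.1686] 18.15 [-0.2157 -0.3663 -0.2229] 0.08525916344861656
[296.2894 181.2352]
```

View pics/m8.png

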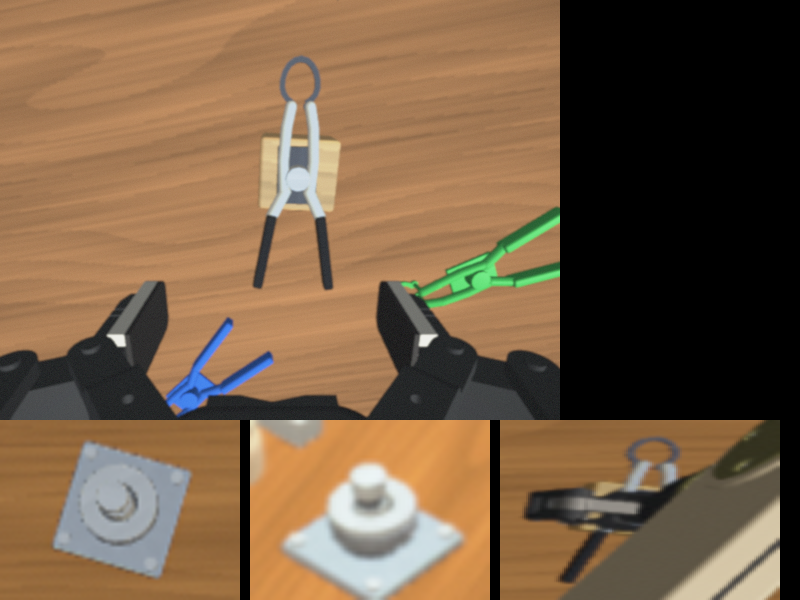

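Discs are both stacked flat. The wrist view shows the pliers: pivot (298,179), handle ends (259,285) and (327,286), clip loop (300,80).

```bash
python3 - <<'E'
from h import *
c=cams.get_calibration("wrist");s=sensors.observe();print(s['position'],s['tool_rot'])
p=plane(c,(298,179.5),.056);l=plane(c,(259,286),.056);r=plane(c,(327.5,287),.056);k=plane(c,(300.5,80.5),.031)
print(p,l,r,k)
m=(l+r)/2;d=k-m;print(m,'yaw deg',np.degrees(np.arctan2(d[1],d[0])),np.degrees(np.arctan2(*(p-m)[1::-1])),np.linalg.norm((k-p)[:2]))
y=np.arctan2(d[1],d[0]);print('grip',p[:2]-.06*np.array([np.cos(y),np.sin(y)]),'eye',p[:2]+.0608*np.array([np.cos(y),np.sin(y)]))
np.save('w8.npy',c)
E
```

```text
[ 0.4999 -0.2683  0.1686] [ 0.9962 -0.0871 -0.0001 -0.    ]
[ 0.5194 -0.2918  0.056 ] [ 0.44   -0.2484  0.056 ] [ 0.4297 -0.3016  0.056 ] [ 0.5858 -0.3056  0.031 ]
[ 0.4349 -0.275   0.056 ] yaw deg -11.459880505183188 -11.2449995116573 0.067882067216641
grip [ 0.4606 -0.2799] eye [ 0.579  -0.3039]
```

play_rows(deltas="0 0 -1.4 -10 -3 -10 1;0 0 0 -15 -4 -10 1;0 0 0 -14 -4 -10 1;0 0 0 0 0 -10 1;0 0 0 0 0 0 1")

```text
clock: 18.92
position: [0.4602, -0.2792, 0.1274]
tool_rot: [0.995, -0.1, -0.001, -0.001]
ft_force: [-0.1, -0.9, 1.0]
opening: 0.0856
grasp_force: 0.0
```

play_rows(deltas="0 0 0 0 0 0 1;0 0 0 0 0 0 1;0 0 0 0 0 0 1;0 0 0 0 0 0 1;0 0 0 0 0 0 1")

```text
clock: 19.55
position: [0.4609, -0.2795, 0.1287]
tool_rot: [0.995, -0.099, 0.0, 0.0]
ft_force: [-0.3, -0.8, -0.3]
opening: 0.0853
grasp_force: 0.0
```

```bash
python3 - <<'E'
from h import *
c8=np.load('w8.npy',allow_pickle=True).item();t=cams.get_calibration('top')
s,c,im=grab("wrist","w9");print(s['position'],s['tool_rot'],s['clock'])
a=cv2.imread('pics/w8.png')
def near(im,p,r=16):  # pivot cap: brightest blurred blob near p
    g=cv2.GaussianBlur(im.min(2),(0,0),4).astype(float);x,y=np.round(p).astype(int);q=g[y-r:y+r,x-r:x+r];j=np.unravel_index(q.argmax(),q.shape);return x-r+j[1],y-r+j[0]
p9=near(im,proj(c,(.5194,-.2918,.056)));p8=near(a,(298,179));print('pivot',p8,p9,proj(c,(.5194,-.2918,.056)),tri((c8,p8),(c,p9)),plane(c,p9,.056))
for nm,I,cc in(('w8',a,c8),('w9',im,c)):
    m=(I.max(2)<70).astype(np.uint8)
    n,l,st,ce=cv2.connectedComponentsWithStats(m)
    for i in range(1,n):
        if 200<st[i,4]<6000 and st[i,1]+st[i,3]<419:
            v,u=np.nonzero(l==i);print(nm,st[i],ce[i],plane(cc,ce[i],.05),'bottom',u[v>v.max()-3].mean(),v.max())
E
```

```text
[ 0.4609 -0.2795  0.1287] [ 0.995  -0.0994  0.      0.    ] 19.55
pivot (np.int64(296), np.int64(177)) (np.int64(268), np.int64(128)) [270.8674 132.4723] [ 0.5225 -0.2907  0.0607] [ 0.5222 -0.2907  0.056 ]
w8 [254 216  21  72 584] [263.9932 250.9538] [ 0.4663 -0.2571  0.05  ] bottom 257.5625 287
w8 [316 218  16  71 609] [323.6158 252.4713] [ 0.4569 -0.3029  0.05  ] bottom 327.6666666666667 288
w9 [224 180  22  89 922] [234.2299 223.4458] [ 0.4671 -0.257   0.05  ] bottom 228.0 268
w9 [295 180  23  89 910] [306.3242 223.5462] [ 0.4578 -0.3027  0.05  ] bottom 313.0 268
```

play_rows(deltas="0 0 0 0 0 -25 1;0 0 0 0 0 -30 1;0 0 0 0 0 -25 1;0 0 0 0 0 -14 1;0 0 0 0 0 -4 1")

```text
clock: 20.23
position: [0.4604, -0.2792, 0.0299]
tool_rot: [0.995, -0.099, -0.001, -0.0]
ft_force: [-0.3, -0.2, -0.5]
opening: 0.0857
grasp_force: 0.0
```

play_rows(deltas="0 0 0 0 0 0 1;0 0 0 0 0 0 0.5;0 0 0 0 0 0 0.3;0 0 0 0 0 0 0.2;0 0 0 0 0 0 0", grip_force=60)

```text
clock: 20.85
position: [0.4608, -0.2796, 0.0308]
tool_rot: [0.995, -0.099, -0.0, 0.0]
ft_force: [-0.2, -0.2, 0.5]
opening: 0.0426
grasp_force: 4.8
```

play_rows(deltas="0 0 0 0 0 0 -0.2;0 0 0 0 0 0 -0.4;0 0 0 0 0 0 -0.5;0 0 0 0 0 0 -0.5;0 0 0 0 0 0 -0.5")

```text
clock: 21.48
position: [0.4609, -0.2795, 0.031]
tool_rot: [0.995, -0.099, -0.0, -0.0]
ft_force: [-3.8, 2.5, 5.8]
opening: 0.0291
grasp_force: 59.5
```

play_rows(deltas="0 0 0 0 0 0 -0.5;0 0 0 0 0 0 -0.5;0 0 0 0 0 0 -0.5;0 0 0 0 0 0 -0.5;0 0 0 0 0 0 -0.5")

```text
clock: 22.1
position: [0.4608, -0.2795, 0.031]
tool_rot: [0.995, -0.099, -0.0, -0.0]
ft_force: [-4.7, 2.1, 5.4]
opening: 0.0294
grasp_force: 59.5
```

Gripped at the stop. Lifting and moving back to look at the clip in the wrist camera.

play_rows(deltas="0 0 0 0 0 5 -0.5;0 0 0 0 0 15 -0.5;0 0 0 0 0 20 -0.5;0 0 0 0 0 20 -0.5;0 0 0 0 0 10 -0.5")

```text
clock: 22.72
position: [0.4617, -0.2801, 0.1027]
tool_rot: [0.995, -0.099, 0.001, 0.001]
ft_force: [0.1, 0.3, -2.9]
opening: 0.0294
grasp_force: 59.2
```

play_rows(deltas="0 0 0 0 0 0 -0.5;0 0 0 0 0 0 -0.5;0 0 0 0 0 0 -0.5;0 0 0 0 0 0 -0.5;0 0 0 0 0 0 -0.5")

```text
clock: 23.35
position: [0.4607, -0.2794, 0.1003]
tool_rot: [0.995, -0.1, -0.0, -0.0]
ft_force: [0.0, 0.5, -1.0]
opening: 0.0289
grasp_force: 59.3
```

```bash
python3 - <<'E'
from h import *
s,c,im=grab("wrist","w10");p=np.array(s['position']);print(p,s['tool_rot'],s['clock'],s['ft_force'],s['moment'],s['opening'],s['grasp_force'])
y=np.radians(-11.4);f=np.array([np.cos(y),np.sin(y),0])
g=p+[0,0,.019];eye=g+f*.1208-[0,0,.018];print('eye pred',eye,proj(c,eye))
w=cv2.resize(im[0:300,140:420],None,fx=2,fy=2,interpolation=2)
S,sc,si=grab("side","s10")
q=proj(sc,g+.07*f).astype(int);w2=cv2.resize(si[max(0,q[1]-50):q[1]+50,q[0]-40:q[0]+40],(240,300),interpolation=2)
o=np.zeros((600,800,3),np.uint8);o[:,:560]=w;o[:300,560:]=w2;cv2.imwrite('pics/m10.png',o)
E
```

```text
[ 0.4607 -0.2794  0.1003] [ 0.995  -0.0995 -0.0002 -0.0002] 23.35 [ 0.0117  0.5308 -1.0338] [ 0.0504  0.1348 -0.0186] 0.02888555812305674 59.31923275144072
eye pred [ 0.5791 -0.3033  0.1013] [268.5514 -33.4578]
```

View pics/m10.png

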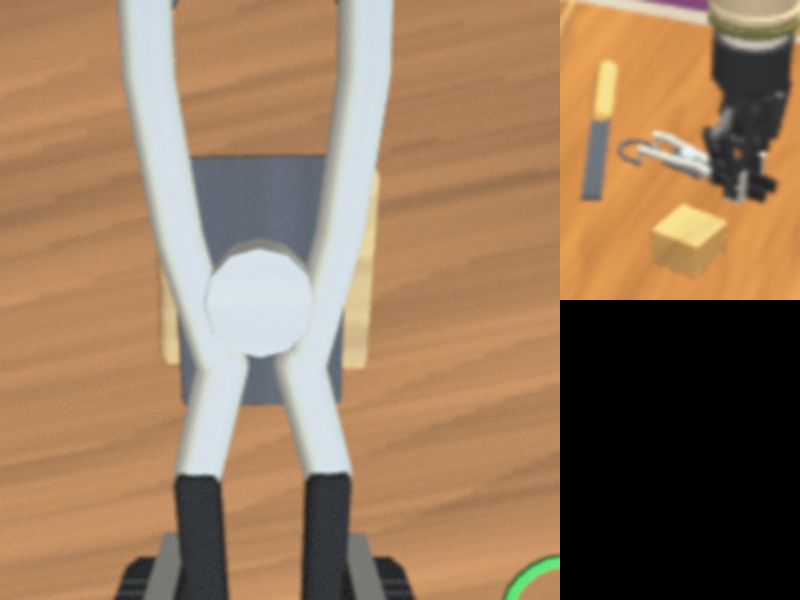

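The pliers are held level and squeezed, with the pivot at wrist pixel (270,151.5) and handles symmetric. The clip is just outside the wrist view, so I'll use the top camera over the stub.

```bash
python3 - <<'E'
from h import *
s=sensors.observe();c=cams.get_calibration("wrist");p=np.array(s['position'])
pv=plane(c,(270,151.5),p[2]+.025);im=cv2.imread('pics/w10.png')
g=im[275,180:360].max(1);print('dark cols',np.nonzero(g<60)[0]+180)
hm=plane(c,(272.5,275),p[2]+.025);print(pv,hm,np.degrees(np.arctan2(*(pv-hm)[1::-1])),np.linalg.norm((pv-p)[:2]))
for yaw in(-11.4,):
    y=np.radians(yaw);print('eye-TCP',pv+.0608*np.array([np.cos(y),np.sin(y),0])-p)
E
```

```text
dark cols [231 232 233 234 235 236 237 239 242 246 247 248 249 250 251 292 293 294
 295 296 297 298 299 301 302 308 310]
[ 0.5217 -0.2923  0.1255] [ 0.4781 -0.2843  0.1255] -10.362929728856537 0.062219384487464516
eye-TCP [ 0.1205 -0.0248  0.025 ]
```

play_rows(deltas="0 0 0 2 15 0 -0.5;0 0 0 5 30 0 -0.5;0 0 0 6 40 0 -0.5;0 0 0 6 40 0 -0.5;0 0 0 6 40 0 -0.5")

```text
clock: 24.08
position: [0.4858, -0.1124, 0.1007]
tool_rot: [0.995, -0.099, 0.0, -0.0]
ft_force: [1.6, -0.7, -2.7]
opening: 0.0291
grasp_force: 59.3
```

play_rows(deltas="0 0 0 6 40 0 -0.5;0 0 0 6 40 0 -0.5;0 0 0 6 40 0 -0.5;0 0 0 5 30 0 -0.5;0 0 0 4 15 0 -0.5")

```text
clock: 24.7
position: [0.5125, 0.0526, 0.1007]
tool_rot: [0.995, -0.098, -0.0, -0.0]
ft_force: [-0.0, -0.5, -3.0]
opening: 0.029
grasp_force: 59.4
```

play_rows(deltas="0 0 0 0 0 0 -0.5;0 0 0 0 0 0 -0.5;0 0 0 0 0 0 -0.5;0 0 0 0 0 0 -0.5;0 0 0 0 0 0 -0.5")

```text
clock: 25.32
position: [0.5128, 0.05, 0.1006]
tool_rot: [0.995, -0.1, -0.0, 0.0]
ft_force: [0.6, 0.1, -3.2]
opening: 0.0289
grasp_force: 59.4
```

```bash
cat > clip.py <<'E'
from h import *
from scipy.optimize import least_squares
import sys
tag=sys.argv[1];S=np.array([.6345,.027])
s=sensors.observe();p=np.array(s['position'])
tc=cams.get_calibration('top');im=grab('top','t'+tag)[2];sc=cams.get_calibration('side');si=grab('side','s'+tag)[2]
eye=p+[.1205,-.0238,0]
print(p,s['ft_force'],'eye pred',eye)
for n,c,I,b in(('top',tc,im,'pics/t8.png'),('side',sc,si,'pics/s8.png')):
    B=cv2.imread(b);m=(cv2.absdiff(I,B).max(2)>35)
    q=proj(c,eye);x,y=np.round(q).astype(int);print(n,'eye px',q,'stub px',proj(c,[*S,.066]))
    r=13 if n=='top' else 20
    for v in range(y-r,y+r+1):print('%3d '%v+''.join('%4d'%(I[v,u].max()) if m[v,u] else '   .' for u in range(x-r,x+r+1)))
E
python3 clip.py 11
```

```text
[0.5128 0.05   0.1006] [ 0.5811  0.0979 -3.176 ] eye pred [0.6333 0.0262 0.1006]
top eye px [240.5584 161.4372] stub px [242.2429 163.9729]
148    .   .   .   .   .   .   .   .   .   .   .   .   .   .   .   .   .   .   .   .   .   .   .   .   .   .   .
149    .   .   .   .   .   .   .   .   .   .   .   .   .   .   .   .   .   .   .   .   .   .   .   .   .   .   .
150    .   .   .   .   .   .   .   .   .   .   .   .   .   .   .   .   .   .   .   .   .   .   .   .   .   .   .
151    .   .   .   .   .   .   .   .   .   .   .   .   .   .   .   .   .   .   .   .   .   .   .   .   .   .   .
152    .   .   .   .   .   .   .   .   . 110  99  96 109 113 122 129   .   .   .   .   .   .   .   .   .   .   .
153    .   .   .   .   .   . 123 100  91  93  98 102  98  95  96  96 101 127   .   .   .   .   .   .   .   .   .
154    .   .   .   .   . 124  94  90 101 122   .   .   . 127 126 123 106  97 127   .   .   .   .   .   .   .   .
155    .   .   .   .   .  97  93 121   .   .   .   .   .   .   .   .   . 111  97 126   .   .   .   .   .   .   .
156    .   .   .   . 103  91 121   .   .   .   .   .   .
[... 8379 characters left out ...]
   .   .   .   .   .   .
239    .   .   .   .   .   .   .   .   .   .   .   .   .   .   .   .   .   .   .   .   .   .   .   .   .   .   .   .   .   .   .   .   .   .   .   .   .   .   .   .   .
240    .   .   .   .   .   .   .   .   .   .   .   .   .   .   .   .   .   .   .   .   .   .   .   .   .   .   .   .   .   .   .   .   .   .   .   .   .   .   .   .   .
241    .   .   .   .   .   .   .   .   .   .   .   .   .   .   .   .   .   .   .   .   .   .   .   .   .   .   .   .   .   .   .   .   .   .   .   .   .   .   .   .   .
242    .   .   .   .   .   .   .   .   .   .   .   .   .   .   .   .   .   .   .   .   .   .   .   .   .   .   .   .   .   .   .   .   .   .   .   .   .   .   .   .   .
```

```bash
cat > fit.py <<'E'
from h import *
from scipy.optimize import least_squares
S=np.array([.6347,.027]);tc=cams.get_calibration('top');sc=cams.get_calibration('side')
T=cv2.imread('pics/t8.png');I=cv2.imread('pics/s8.png')
for n,c,im in(('t',tc,T),('s',sc,I)):
    x,y=np.round(proj(c,[*S,.066])).astype(int)
    print(n,proj(c,[*S,.066]),x-8,y-7);print(im[y-7:y+13,x-8:x+9].max(2))
tp=np.array([(239.3,152.7),(236,153),(243.5,153.2),(234.3,154),(233,155),(232.5,156),(232.2,157),(231.5,158),(245,154),(246,155),(247,156),(247.2,157),(247.8,158),(248.2,159),(248.3,160),(248.6,161),(248.7,162)])
sp=np.array([(235.5,216.6),(232,217),(238,217.1),(230,218),(229.2,219),(228.6,220),(228.4,221),(228.5,222),(229.2,223),(230.3,224),(232.5,225),(235,226),(240,218),(241,219),(242,220)])
p=np.array([.5128,.05,.1006]);y=np.radians(-11.4);f=np.array([np.cos(y),np.sin(y)]);l=np.array([-f[1],f[0]])
for n,c,q,b in(('t',tc,tp,(0,0)),('s',sc,sp,(0,0))):
  for z in(.0966,.1006,.1046):
    w=np.array([plane(c,a,z)[:2] for a in q])
    r=least_squares(lambda v:np.hypot(*(w-v[:2]).T)-v[2],[*w.mean(0),.02]);d=w-p[:2]
    print(n,z,'circle',r.x,'rms mm',1e3*np.sqrt(np.mean(r.fun**2)),'in pliers frame from TCP',(r.x[:2]-p[:2])@f,(r.x[:2]-p[:2])@l,'front',(d@f).max())
E
python3 fit.py
```

```text
t [242.2424 163.8844] 234 157
[[166 163 150 174 176 178 178 179 179 179 179 180 181 181 182 181 178]
 [165 169 173 177 179 179 179 179 179 180 180 181 181 181 179 178 178]
 [168 176 178 179 179 179 178 179 180 180 178 181 179 178 177 176 176]
 [175 179 179 178 179 178 175 179 179 179 167 174 171 174 176 176 175]
 [180 179 179 179 177 179 178 179 178 178 176 163 137 154 170 175 176]
 [179 180 180 179 181 182 182 182 180 180 179 178 165 118 128 172 178]
 [181 181 180 166 183 184 184 184 183 182 182 182 177 131 108 151 173]
 [182 182 180 171 183 185 183 183 184 184 184 183 181 159 134 109 147]
 [182 182 180 179 185 186 185 185 185 184 184 184 183 162 134 103 134]
 [181 179 176 172 184 185 185 185 186 186 185 185 182 159 148 103 103]
 [178 175 171 142 176 184 185 185 184 186 185 186 178 150 152 121 108]
 [176 176 176 166 147 175 183 184 184 185 183 176 156 153 161 133 109]
 [177 176 178 172 118 125 168 176 177 178 169 142 149 162 151 137 133]
 [177 176 178 177 144 110 111 124 137 143 140 128 153 154 146 134 160]
 [178 177 178 179 174 121 114 129 152 158 158 168 153 146 147 153 178]
 [179
[... 2046 characters left out ...]
CP 0.12300546955530098 0.0026081386919747152 front 0.14153707198322815
t 0.1046 circle [0.6331 0.0277 0.019 ] rms mm 0.37630985310100135 in pliers frame from TCP 0.1223179415459313 0.0019242356629952492 front 0.14075817121695533
s 0.0966 circle [0.6404 0.0179 0.0188] rms mm 1.1596707120976604 in pliers frame from TCP 0.13145392359324615 -0.006273170100908376 front 0.1512002899591235
s 0.1006 circle [0.6378 0.0225 0.0187] rms mm 1.1543316875704384 in pliers frame from TCP 0.1280038979245215 -0.0022557058988838413 front 0.1476593537123119
s 0.1046 circle [0.6352 0.0271 0.0186] rms mm 1.1489926630431673 in pliers frame from TCP 0.12455387225558243 0.0017617583028711023 front 0.14411841746550016
```

```bash
cat > fit2.py <<'E'
exec(open('fit.py').read().split('for n,c,q,b')[0].split('for n,c,im')[0]);exec('tp='+open('fit.py').read().split('tp=')[1].split('for n,c,q,b')[0])
sp=sp-[.4,1.1]
def res(v):
    o=[]
    for c,q in((tc,tp),(sc,sp)):
        w=np.array([plane(c,a,v[2])[:2] for a in q]);o.append(np.hypot(*(w-v[:2]).T)-v[3])
    return np.concatenate(o)
r=least_squares(res,[.634,.028,.102,.019]);print('joint',r.x,(r.x[:2]-p[:2])@f,(r.x[:2]-p[:2])@l,1e3*np.sqrt(np.mean(r.fun**2)))
def cap(fn,x,y,R):
    g=cv2.imread(fn).min(2);gb=cv2.GaussianBlur(g,(3,3),0)
    h=cv2.HoughCircles(gb,cv2.HOUGH_GRADIENT_ALT,1.5,20,param1=80,param2=.5,minRadius=int(R*.7),maxRadius=int(R*1.3))
    return None if h is None else [k for k in h[0] if np.hypot(k[0]-x,k[1]-y)<15]
print(cap('pics/w9.png',268,130,16),cap('pics/w10.png',270,151,26))
c9=cams.get_calibration('wrist');print(c9['world_from_camera'][2])
for fn,x,y in(('w9',269,132),('w10',270,151),):
    g=cv2.imread(f'pics/{fn}.png');print(fn);print(g[y,x-36:x+36].min(1));print(g[y-36:y+36,x].min(1))
E
python3 fit2.py
```

```text
joint [0.6349 0.0273 0.1083 0.0183] 0.12418849155483459 0.001847858503609351 1.3200894569833812
[array([270.    , 132.    ,  15.2222], dtype=float32)] [array([271.5   , 150.    ,  28.1945], dtype=float32)]
[-0.0004  0.3044 -0.9525  0.243 ]
w9
[144 144 144 142 143 144 143 145 143 144 147 146 137 127 136 159 181 199
 204 204 202 194 193 200 207 208 203 208 208 208 207 207 208 206 206 206
 207 206 207 206 206 205 207 208 205 207 207 208 206 206 205 205 202 199
 203 202 204 203 205 207 196 172 144 138 142 138 140 140 140 140 140 139]
[ 91  95  92  91  95  93  93  95  94  94  94  94  95  91  92  93  90  92
  96 101 138 184 204 208 204 205 205 207 203 205 207 207 207 210 209 209
 207 205 204 204 204 207 200 205 201 205 204 203 205 207 191 151 108  94
  93  92  93  94  96  94  93  91  96  94  94  91  94  91 103 119 136 144]
w10
[215 214 215 216 214 214 210 201 192 202 217 219 218 218 218 218 218 217
 217 217 216 217 218 217 217 218 218 217 217 217 217 216 217 217 217 218
 215 218 218 217 217 217 218 215 217 216 217 217 216 216 216 216 217 216
 216 217 216 216 216 216 217 215 213 211 212 215 213 215 213 212 213 214]
[ 99  98  99 105 118 124 122 123 135 170 204 218 217 216 217 216 216 215
 215 212 216 215 214 216 216 215 216 217 217 216 216 218 219 218 218 218
 215 217 215 215 215 214 215 214 216 214 213 213 214 214 213 213 214 214
 213 213 214 215 217 216 218 217 204 164 120 100  99 100  99  98  98  99]
```

play_rows(deltas="0 0 0 1 0 -5 -0.5;0 0 0 0 0 -8 -0.5;0 0 0 0 0 -8 -0.5;0 0 0 0 0 -5 -0.5;0 0 0 0 0 0 -0.5")

```text
clock: 26.05
position: [0.5133, 0.0505, 0.0738]
tool_rot: [0.995, -0.099, -0.001, 0.0]
ft_force: [0.2, 0.5, -2.1]
opening: 0.0293
grasp_force: 59.5
```

play_rows(deltas="0 0 0 0 0 0 -0.5;0 0 0 0 0 0 -0.5;0 0 0 0 0 0 -0.5;0 0 0 0 0 0 -0.5;0 0 0 0 0 0 -0.5")

```text
clock: 26.68
position: [0.5139, 0.0504, 0.0747]
tool_rot: [0.995, -0.099, 0.0, 0.0]
ft_force: [0.4, -0.8, -1.9]
opening: 0.0291
grasp_force: 59.4
```

```bash
cat > clip2.py <<'E'
from h import *
import sys
tag=sys.argv[1];s=sensors.observe();p=np.array(s['position']);tc=cams.get_calibration('top');sc=cams.get_calibration('side')
im=grab('top','t'+tag)[2];si=grab('side','s'+tag)[2];eye=p+[.1205,-.0238,0];print(p,s['ft_force'],s['moment'],s['clock'])
for n,c,I,a,b,d,e in(('top',tc,im,228,253,149,178),('side',sc,si,224,250,218,244)):
    print(n,'eye',proj(c,eye),'stub',proj(c,[.6347,.027,.066]),'cols',a)
    for v in range(d,e):print('%3d '%v+''.join('%4d'%I[v,u].max() for u in range(a,b)))
E
python3 clip2.py 12
```

```text
[0.5139 0.0504 0.0747] [ 0.3763 -0.7529 -1.8718] [ 0.0172  0.1503 -0.0315] 26.675
top eye [241.9143 163.2849] stub [242.2424 163.8844] cols 228
149  147 147 147 146 131 172 175 174 170 161 159 157 155 140 130 126 147 147 147 148 148 149 147 148 149
150  149 149 149 146 144 175 174 175 170 153 160 161 162 160 157 151 149 135 144 151 149 147 146 149 150
151  143 144 143 134 154 167 171 172 167 153 158 160 160 159 159 159 163 158 153 152 138 129 126 146 146
152  136 136 134 123 159 162 157 158 158 159 160 160 160 159 159 158 160 160 160 159 159 154 151 147 133
153  137 137 136 137 159 159 157 150 158 159 157 154 153 155 153 156 157 159 158 159 159 158 159 161 158
154  144 143 131 150 159 159 159 158 156 150 126 110 102 109 114 137 140 151 157 161 157 158 158 159 160
155  149 146 122 159 159 159 159 154 125 100 100  98 111 104 106 104  99 102 135 160 154 163 157 154 159
156  147 142 128 161 160 158 152 124  94 102 135 135 167 153 154 141 127 107 104 137 168 173 158 142 155
157  136 118 146 160 159 155 124  93  96 135 168 170 173 172 172 172 170 156 130 102 138 169 172 168 154
158  137 11
[... 4285 characters left out ...]
69 166 180 221 235 238 236 230 214 187 154 129
238  211 213 215 221 227 236 240 236 215 178 169 171 171 169 164 160 172 199 226 235 237 237 232 221 206 181
239  212 213 217 225 235 239 240 237 219 174 156 159 160 157 147 142 163 177 202 229 236 237 237 227 221 214
240  211 211 214 225 237 239 240 236 213 157 120 122 124 119 112 132 174 175 182 223 236 237 238 231 219 215
241  212 212 216 227 237 239 240 234 208 166 131 114 107 105 115 155 182 171 183 224 236 237 238 229 210 209
242  210 210 212 228 237 239 240 236 216 187 170 156 142 145 152 175 185 188 212 231 236 237 235 223 199 202
243  209 200 196 223 236 239 241 239 232 214 194 184 176 175 177 191 209 225 234 237 237 235 228 206 191 200
```

The side view puts the clip about 8 mm higher than a level hold would. That fits the pads dragging the handles down while closing, which pitched the nose up by about 5°. I'll pitch the tool down 4.5° and re-measure.

play_rows(deltas="0 0 0 0 0 6 -0.5;0.3 1.5 0 0 0 0 -0.5;0.3 1.5 0 0 0 0 -0.5;0.3 1.4 0 0 0 0 -0.5;0 0 0 0 0 0 -0.5")

```text
clock: 27.4
position: [0.5141, 0.0503, 0.0803]
tool_rot: [0.994, -0.1, -0.039, -0.004]
ft_force: [-0.2, -0.2, -2.1]
opening: 0.029
grasp_force: 59.4
```

play_rows(deltas="0 0 0 0 0 0 -0.5;0 0 0 0 0 0 -0.5;0 0 0 0 0 0 -0.5;0 0 0 0 0 0 -0.5;0 0 0 0 0 0 -0.5")

```text
clock: 28.02
position: [0.5138, 0.0505, 0.0807]
tool_rot: [0.994, -0.099, -0.039, -0.004]
ft_force: [-0.2, 0.2, -1.8]
opening: 0.0292
grasp_force: 59.4
```

```bash
python3 clip2.py 13
```

```text
[0.5138 0.0505 0.0807] [-0.1658  0.2312 -1.775 ] [0.0135 0.0583 0.0134] 28.025
top eye [241.5425 162.7717] stub [242.2424 163.8844] cols 228
149  159  72 101 168 170 169 169 170 174 173 137 135 136 136 135 141 146 145 145 146 147 147 146 147 146
150  144  71 127 172 173 172 172 174 178 169 131 139 147 139 136 138 146 134 143 149 146 146 144 148 148
151  139  79 149 175 176 175 175 176 181 167 139 149 153 139 130 132 157 158 153 151 137 127 124 145 144
152  119  77 153 177 177 177 178 179 184 160 139 153 154 132  96 107 137 159 158 157 157 153 149 145 132
153   97  76 160 180 180 180 179 181 185 157 141 160 148 119  82  86 132 158 158 157 158 157 157 160 157
154   97  87 180 184 182 182 182 183 185 153 146 167 143 102  77  81 111 152 158 158 156 157 157 158 159
155   96  94 185 185 183 184 184 187 187 148 149 172 146 101  76  76  89 119 150 160 152 161 156 152 157
156   85 108 186 187 187 186 186 189 188 144 158 176 144  95  75  76  77  89 102 135 166 170 156 140 153
157   81 111 188 190 188 188 188 191 187 144 161 175 130  92  76  75  79  99  95  99 137 167 171 167 152
158   75 118 1
[... 4282 characters left out ...]
68 166 180 221 234 237 236 230 218 203 172 142
238  210 211 214 221 227 236 239 235 214 177 169 171 170 168 163 159 171 198 225 234 237 237 231 224 212 199
239  211 212 217 224 234 238 239 237 219 173 155 159 159 156 147 142 162 176 202 228 235 236 236 227 221 217
240  211 209 213 224 236 239 239 236 212 157 120 121 124 119 111 131 173 174 181 223 234 236 237 230 219 215
241  211 211 215 227 237 239 239 233 207 165 130 112 105 105 114 154 180 169 182 224 235 236 237 229 209 208
242  210 208 211 227 237 238 239 235 216 186 170 156 141 145 151 175 183 187 211 230 236 237 234 222 197 201
243  210 198 195 223 235 238 239 239 231 212 193 183 176 174 179 190 208 225 233 236 236 234 227 204 191 199
```

play_rows(deltas="0 0 0 -0.5 -0.7 -3 -0.5;0 0 0 0 0 -3 -0.5;0 0 0 0 0 -3 -0.5;0 0 0 0 0 -3 -0.5;0 0 0 0 0 -3 -0.5")

```text
clock: 28.75
position: [0.5133, 0.0498, 0.0654]
tool_rot: [0.994, -0.099, -0.039, -0.004]
ft_force: [0.0, -0.5, -3.0]
opening: 0.0289
grasp_force: 59.4
```

play_rows(deltas="0 0 0 0 0 -1 -0.5;0 0 0 0 0 -1 -0.5;0 0 0 0 0 -1 -0.5;0 0 0 0 0 -1 -0.5;0 0 0 0 0 -1 -0.5")

```text
clock: 29.38
position: [0.5134, 0.0497, 0.0606]
tool_rot: [0.994, -0.099, -0.039, -0.004]
ft_force: [-0.0, 0.0, -2.4]
opening: 0.0289
grasp_force: 59.4
```

play_rows(deltas="0 0 0 0 0 -2 -0.5;0 0 0 0 0 -2 -0.5;0 0 0 0 0 -2 -0.5;0 0 0 0 0 -2 -0.5;0 0 0 0 0 -2 -0.5")

```text
clock: 30.0
position: [0.5133, 0.0498, 0.0505]
tool_rot: [0.994, -0.099, -0.039, -0.004]
ft_force: [1.0, -0.6, -2.4]
opening: 0.0289
grasp_force: 59.4
```

play_rows(deltas="0 0 0 0 0 -0.5 -0.5;0 0 0 0 0 0 -0.5;0 0 0 0 0 0 -0.5;0 0 0 0 0 0 -0.5;0 0 0 0 0 0 -0.5")

```text
clock: 30.62
position: [0.5134, 0.0498, 0.0502]
tool_rot: [0.994, -0.099, -0.039, -0.004]
ft_force: [-0.2, -1.3, -2.3]
opening: 0.0294
grasp_force: 59.4
```

```bash
python3 clip2.py 14
```

```text
[0.5134 0.0498 0.0502] [-0.2178 -1.2867 -2.2704] [ 0.0261  0.0483 -0.0029] 30.625
top eye [243.5903 165.5537] stub [242.2424 163.8844] cols 228
149  142 131 137 139 138 140 132  57  89 140 143 141 143 145 154 140 138 147 142 146 148 147 147 147 147
150  131 138 144 144 146 144 114  65 128 149 149 148 149 153 159 138 135 136 125 148 147 146 145 149 148
151  132 149 150 151 152 148  81  74 150 154 153 154 154 161 159 134 134 135 136 149 138 127 125 146 145
152  142 154 155 156 157 154  79  88 158 160 159 158 160 169 160 137 135 137 136 158 158 154 149 147 132
153  143 158 160 160 161 153  68  97 161 163 163 162 163 170 151 137 134 135 136 157 158 157 157 161 157
154  154 162 163 165 164 138  69 120 165 167 166 165 168 174 145 134 126 128 136 158 158 157 157 159 159
155  163 167 168 167 166 135  76 143 169 170 169 170 171 175 140 136 136 137 137 158 153 161 156 153 158
156  168 170 170 172 168 117  77 152 172 173 172 173 177 176 138 140 147 139 135 146 172 171 157 140 154
157  172 173 173 174 172 114  87 174 176 175 175 176 180 176 132 147 151 134 118 141 172 173 171 167 153
158  176 17
[... 4285 characters left out ...]
86 175 170 156 140 142 167 215 227 226 217 196
238  212 214 216 222 218 179 173 205 199 174 175 203 220 224 220 204 198 195 193 185 195 226 231 226 211 177
239  213 213 217 225 227 196 188 217 211 171 156 179 199 210 218 221 226 224 225 229 231 235 235 222 185 145
240  213 211 213 225 231 201 168 182 188 151 120 137 157 171 185 202 216 223 230 235 237 238 235 217 172 140
241  211 213 217 228 232 205 157 145 161 146 115 121 139 130 138 170 186 198 208 219 226 233 233 223 210 187
242  212 210 213 228 236 228 197 156 139 130 117 123 138 134 146 174 182 187 196 200 199 204 212 221 226 227
243  210 201 196 223 236 238 231 212 181 161 147 135 134 145 168 190 210 224 229 225 190 162 171 188 199 209
```

The clip is centred within about 1 mm in both views. The eye height is about 47 mm by image and by kinematics, and there's no contact force. I'll settle, check once and hand in.

play_rows(deltas="0 0 0 0 0 0 -0.5;0 0 0 0 0 0 -0.5;0 0 0 0 0 0 -0.5;0 0 0 0 0 0 -0.5;0 0 0 0 0 0 -0.5")

```text
clock: 31.35
position: [0.5133, 0.0497, 0.0501]
tool_rot: [0.994, -0.099, -0.039, -0.004]
ft_force: [0.7, 0.4, -2.8]
opening: 0.0293
grasp_force: 59.4
```

```bash
python3 - <<'E'
from h import *
from rig import job
s=sensors.observe();print(s['position'],s['ft_force'],s['grasp_force'],s['opening'])
if np.hypot(*s['ft_force'][:2])<2 and s['ft_force'][2]<-1: print(job.job_done())
E
```

```text
[0.5133 0.0497 0.0501] [ 0.6784  0.3691 -2.8249] 59.37441618007142 0.029262031220979597
the job is handed in; nothing more can be done
None
```

I handed the job in at about 31 s with both discs stacked on the flange and the pliers still held squeezed, the clip centred on the stub to about 1 mm and at about 47 mm (±2 mm), touching nothing by the force reading; no verdict came back.

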